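# Clamp the lamp batten in the drilling jig

## Robot

A 6-joint arm with a two-finger parallel gripper is mounted at the origin on the work surface. World frame = base frame: x ahead of the robot, y to its left, z up, the work surface at z = 0. Lengths are in mm, angles in degrees, forces in N, time in s.
With the tool pointing down it reaches from about 275 to 775 mm from the base axis. Payload 14.6 kg.
Tool frame: the origin (TCP) lies at the very end of the fingers, on their centre line; the grasp point (between the pads) lies 19 mm behind it; z points along the fingers, y is the line along which they close (so a half turn about z gives the same grasp; the last joint's range is limited). The gripper opens to 85 mm and grips with 20 to 120 N. Pads are 22 mm wide; open, the fingers measure 114 mm over their backs; the gripper's body (76 mm by 85 mm) begins 54 mm behind the grasp point. The pads swing forward as they close: fully open they stand 13 mm farther back than shut.
Start: joints at [-73.069, 15.075, -2.767, 72.158, 0, 81.102], TCP at [228.729, -472.558, 206.078] pointing down, gripper open.
Joint ranges: [-151.79, 151.79], [-50.71, 97.33], [-67.44, 78.34], [-121.81, 120.89], [-77.56, 73.72], [-180, 180]. Speed limits (degrees/s): [108.29, 108.29, 147.25, 159.86, 180, 180].

## Interface

Orientations are given as a 3x3 rotation matrix whose columns are the frame's x, y, z axes.
In Python, from rig import manip gives the robot as it stands.
- The arm moves only by the shell command python3 -m jog 'ROWS' [OPENING] [FORCE]. ROWS is JSON, a list of rows, each a list of 2 entries, a list of its own where there are three numbers: the shift along the tool's x, y, z in m, then the turn, a rotation vector about the tool's x, y, z in degrees. In form: [[[dx, dy, dz], [rx, ry, rz]], ...]. A call has 1 to 8 rows; each row shifts and turns the commanded pose from where the row before left it, along the tool's axes as they then stand; what a row does not reach is not made up. A row lasts 1/8 s, in which the tool goes at most 62.5 mm and 10.7 degrees, less where a joint would pass 70% of its speed; a pose out of reach is approached as far as the arm can. A call is refused whole if a number of a shift passes 0.0625 or a number of a turn 10.7, either way. A call with a gripper value outside its range is refused whole. OPENING is the closure in counts, from 0 (fully open) to 255 (shut), set as the call begins (- or left out, the last holds). The fingers move at their own pace and stop on an object; FORCE is the grip in N (left out, the last holds). Time passes only in rows, so rows that do not move let the fingers close. It gives the time, the measured TCP pose, the force, the opening and the grip force at its end, in the units of the state.
- manip.sense(): the state, without advancing time (a new reading comes with each control period).
- manip.grab_frame(name): name is "scene" or "top" or "wrist"; returns a dict with "frame" (384x512x3 uint8, red, green, blue), "intrinsics" (3x3 intrinsics, pixels), "k1" (the pictures are not rectified: a ray, as slopes to the right and down, at radius r is drawn at 1 + k1 r^2 times it, then the intrinsics apply), "world_to_cam" (4x4, takes a point from world to camera coordinates). Camera axes: x right, y down, z forward; pixel columns grow to the right and rows downward; lengths in mm; the calibration is good to about 2 mm. A picture is of the moment at which its call begins. There is no depth.
- manip.job_done(): hands the job in; it is judged then, once.
The state is a dict: "time_s": time; "joint_pos": joint angles; "qvel": joint speeds; "joint_torque": joint torques, N m; "ee_pos": TCP position; "eef_rot": TCP orientation; "force": force on the tool from outside, world axes, zero at the start; "wrist_torque": the same for the moment, N m; "width": opening from 0.0 (shut) to 1.0 (fully open); "finger_force": force on a finger pad.
Only numpy, scipy, OpenCV 4.12 (cv2) and the standard library are available. Lean on these libraries where they do the work, as an engineer would, in place of code of your own. Each camera call takes 0.05 s, during which the arm holds its last target. There are 200 camera calls.

## Task

The wooden lamp batten lies ready in the drilling jig. Only pushing with the fingers, pinching and lifting nothing, swing the jig's wooden clamp strap over the batten until it meets the steel stop pin, and then push the raised cam lever all the way down so that the clamp's foot holds the batten. Keep the lever up until the strap is over, leave the batten lying in place, and do not disturb the bottle, jar or lampshade standing around the jig.

Things in the scene. Friction and masses are not known exactly. Their poses are not given: they have to be found in the camera images.
- jig: Plywood drilling jig screwed to the bench, board 190 x 300 x 18 mm. Origin on the bench surface, straight under the clamp's pivot; x points from the pivot square across the batten, y along the batten, z up. The board spans x -70..120, y -150..150 mm. A round pivot post (radius 20 mm, 18 to 48 mm high) stands at the origin.
- stop_pin (a point): Top centre of the steel stop pin, 10 mm diameter, standing on the jig at x 104, y -18 mm; its top is 68 mm above the bench.
- strap (a joint): Hardwood clamp strap, 26 mm wide, 16 mm thick, turning level about the jig's vertical z axis; underside 48, top 64 mm above the bench. Value (rad): 0 = long side points along the jig's +y; 1.571 = along +x, over the batten at the stop pin (clockwise from above). Starts at 0 to 0.7. Stiff hinge (0.35 N m friction, about 3.5 N at 100 mm), stays where left.
- strap_end (a point): Middle of the end face of the strap's long side, 130 mm from the pivot axis, 56 mm above the bench. The strap's short side ends 25 mm behind the pivot. To swing it over, push its long side sideways, on the face turned away from the batten.
- lever (a joint): Cam lever on the strap, turning with it and pointing opposite to the strap's long side. Its level axle crosses above the jig's origin, 78 mm above the bench. Value (rad): 0 = raised 50 degrees; 0.873 = fully down, level, top face 84 mm above the bench. Starts at 0 to 0.25. Stiff (0.35 N m friction, 4 to 5 N at the handle), stays where left. Going down it drives the foot down 4.3 mm.
- lever_end (a point): Middle of the lever's free end, 115 mm from its axle. The outer 70 mm is a black handle 24 mm wide and 12 mm thick, centred on the lever's line.
- foot: Round rubber clamp foot (20 mm diameter) under the strap, 57 mm from the pivot; origin at the centre of its underside, 41.5 mm above the bench with the lever raised at value 0, 3.5 mm clear of the batten's top.
- batten: Loose wooden batten 28 x 320 x 20 mm lying along the jig's y between two low fences (tops 28 mm above the bench, at jig x 27..41 and 73..87 mm); origin at the centre of its underside, 18 mm above the bench, its top 38 mm above the bench.
- glue: White bottle of wood glue standing on the bench, 52 mm diameter, 150 mm tall; origin at the centre of its underside. A bystander.
- jar: Glass jar with a steel cap standing on the bench, 64 mm diameter, 75 mm tall; origin at the centre of its underside. A bystander.
- shade: Black ribbed lampshade standing on the bench, 72 mm diameter, 125 mm tall; origin at the centre of its underside. A bystander.

How it is judged (in metres and radians):
On the way, in this order (a step that is already met when the one before it is completed fails the run):
1. the strap is over the batten at the stop pin, with the lever still up (value of joint strap above 1.45 rad and value of joint lever below 0.5 rad), for 0.2 s.
2. the cam lever is all the way down with the strap over (value of joint lever above 0.78 rad and value of joint strap above 1.45 rad), for 0.2 s.
At the end, for the whole second after the job is handed in: The strap is within 7 degrees (0.12 rad) of the stop pin, the lever is within 5.3 degrees (0.093 rad) of fully down, the foot presses on the batten (more than 1 N), the batten is at rest within 15 mm of where it began, and the bottle, jar and lampshade stand upright within 20 mm of where they began (all of step 2 and contact force between foot and batten above 1 N and distance of batten from where it was at the start of the episode below 0.015 m and linear speed of batten below 0.02 m/s and distance of each of glue, jar, shade from where it was at the start of the episode below 0.02 m and angle between each of glue, jar, shade's own z axis and vertical below 0.2 rad); the robot touches nothing.
It fails at once if the lever is pushed down before the strap is over the batten (value of joint lever above 0.5 rad and value of joint strap below 1.4 rad).
It fails at once if the batten is lifted or dragged out of place (distance of batten from where it was at the start of the episode above 0.015 m).
It fails at once if the glue bottle is moved or lifted (distance of glue from where it was at the start of the episode above 0.02 m).
It fails at once if the jar is moved or lifted (distance of jar from where it was at the start of the episode above 0.02 m).
It fails at once if the lampshade is moved or lifted (distance of shade from where it was at the start of the episode above 0.02 m).
It also fails if it takes over 48 s, if anything falls off the work surface, if the arm or the gripper's body presses on something with over 40 N, if the wrist force passes 120 N, or if a joint passes its speed limit or range.

## Working session

There is one attempt and no reset: what is moved stays moved. The work goes in short steps, Python scripts to look and compute and a shell command to move; the robot and the scene stay as the last step left them, time stands still between calls to the robot, and variables do not carry over. Pictures are saved under pics/ and viewed, at most 10 in all, crops included, and the job is handed in when it is done.

```bash
mkdir -p pics; python3 - <<'E'
from rig import manip
import cv2,pickle
d={}
for n in("scene","top"):
    f=manip.grab_frame(n);d[n]=f
    cv2.imwrite(f"pics/{n}0.png",cv2.resize(f["frame"][:,:,::-1],(800,600),interpolation=cv2.INTER_CUBIC))
    print(n,f["intrinsics"],f["k1"],f["world_to_cam"])
pickle.dump(d,open("cams.pkl","wb"))
s=manip.sense();print(s["ee_pos"],s["eef_rot"],s["time_s"])
E
```

```text
scene [[352.44596513   0.         257.52463131]
 [  0.         352.44596513 192.88502277]
 [  0.           0.           1.        ]] -0.045865600443664126 [[-1.52527019e-01  9.88125251e-01  1.85471400e-02  3.86163298e+01]
 [ 5.55655033e-01  1.01260383e-01 -8.25223496e-01 -2.37031902e+02]
 [-8.17302265e-01 -1.15563068e-01 -5.64501714e-01  1.35607229e+03]
 [ 0.00000000e+00  0.00000000e+00  0.00000000e+00  1.00000000e+00]]
top [[436.06425099   0.         255.46403522]
 [  0.         436.06425099 198.36206983]
 [  0.           0.           1.        ]] -0.04503176851932781 [[ 1.40992820e-02 -9.99878328e-01 -6.67374318e-03  6.71000244e+01]
 [-9.93949046e-01 -1.32879101e-02 -1.09035434e-01  6.02732318e+02]
 [ 1.08933488e-01  8.17068200e-03 -9.94015460e-01  1.05199229e+03]
 [ 0.00000000e+00  0.00000000e+00  0.00000000e+00  1.00000000e+00]]
[ 228.6667354  -472.29928924  205.68255   ] [[ 9.00089515e-01  4.35704937e-01 -2.70858329e-04]
 [ 4.35704998e-01 -9.00089094e-01  8.82083360e-04]
 [ 1.40531446e-04 -9.11968311e-04 -9.99999574e-01]] 0.1
```

View pics/scene0.png

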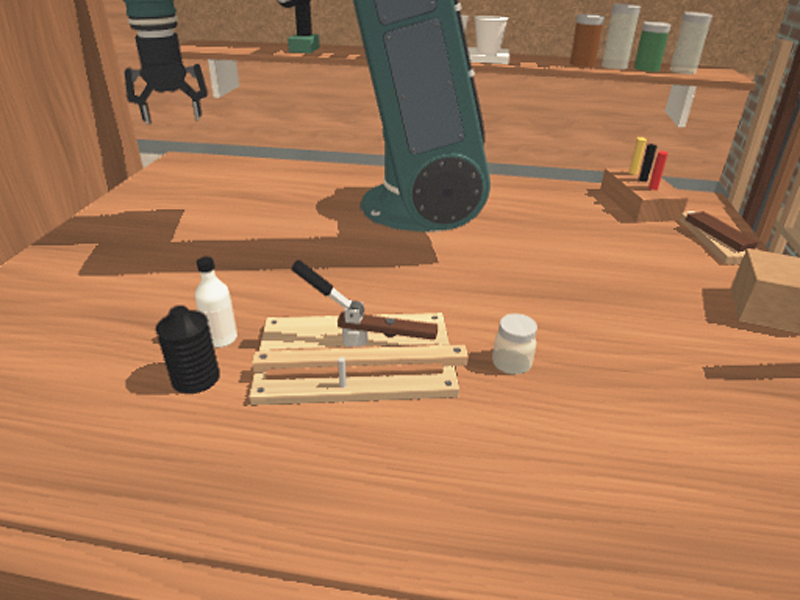

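View pics/top0.png

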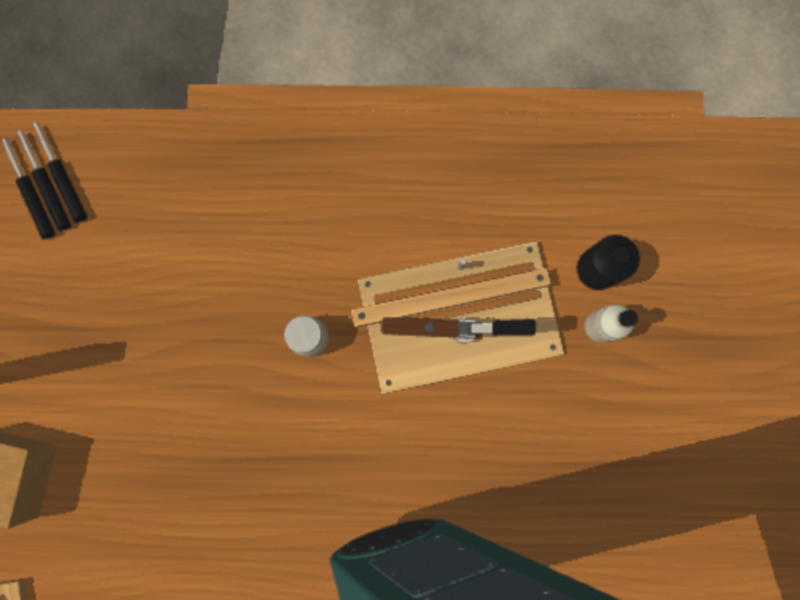

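The scene view shows the strap pointing toward the jar, at about (437,330), and the lever raised toward the bottle, at (300,265). In the top view the board corners are at about (358,280), (540,242), (565,353) and (381,393). The strap end is at (383,325), the lever end at (535,327), the jar top at (306,335), the bottle cap at (627,318) and the shade at (610,262).

```bash
cat > h.py <<'E'
import numpy as np,cv2,pickle
from scipy.optimize import least_squares
d=pickle.load(open("cams.pkl","rb"))
def ray(n,u,v):
    f=d[n];K=f["intrinsics"];T=f["world_to_cam"]
    p=cv2.undistortPoints(np.array([[[u,v]]],float),K,np.array([f["k1"],0,0,0.]))[0,0]
    R=T[:3,:3];return -R.T@T[:3,3],R.T@np.array([p[0],p[1],1])
def at(n,u,v,z,s=.64):
    c,r=ray(n,(u+.5)*s-.5,(v+.5)*s-.5);return (c+r*(z-c[2])/r[2])
def proj(n,P):
    f=d[n];T=f["world_to_cam"];r,_=cv2.Rodrigues(T[:3,:3])
    return cv2.projectPoints(np.array(P,float).reshape(-1,3),r,T[:3,3],f["intrinsics"],np.array([f["k1"],0,0,0.]))[0][:,0]
E
python3 - <<'E'
from h import *
px=[(358,280),(540,242),(565,353),(381,393)];J=np.array([(120,150),(120,-150),(-70,-150),(-70,150)],float)
W=np.array([at("top",*p,18)[:2] for p in px])
def f(q):
    c,s=np.cos(q[2]),np.sin(q[2]);return (J@np.array([[c,s],[-s,c]])+q[:2]-W).ravel()
r=least_squares(f,[500,0,0]);q=r.x;print(q[:2],np.degrees(q[2]),r.fun.round(1))
def tj(p):
    c,s=np.cos(q[2]),np.sin(q[2]);return np.array([[c,s],[-s,c]])@(np.array(p)[:2]-q[:2])
for n,u,v,z in [("strapend",383,325,60),("leverend",535,327,160),("pivot",464,325,78),("pin",462,264,68),("jar",306,335,75),("glue",627,318,150),("shade",622,250,125)]:
    p=at("top",u,v,z);print(n,p.round(),tj(p).round())
for n,u,v,z in [("leverend",297,265,160),("pin",342,360,68),("strapend",437,331,56),("glue",206,263,150),("jar",517,323,75),("shade",180,313,125)]:
    p=at("scene",u,v,z);print("scene",n,p.round(),tj(p).round())
im=d["top"]["frame"][140:270,180:420,::-1]
cv2.imwrite("pics/crop1.png",cv2.resize(im,(800,433),interpolation=cv2.INTER_CUBIC))
E
```

```text
[570.26445961 -29.85685574] 12.682415002849199 [ 2.5 -0.7  1.6  2.8 -3.  -0.2 -1.2 -1.9]
strapend [575. 100.  60.] [ 34. 126.]
leverend [ 567. -116.  160.] [-22. -83.]
pivot [576. -24.  78.] [7. 5.]
pin [671. -21.  68.] [101. -14.]
jar [557. 217.  75.] [ 41. 244.]
glue [ 582. -249.  150.] [ -37. -217.]
shade [ 685. -253.  125.] [  64. -243.]
scene leverend [ 588. -107.  160.] [  0. -79.]
scene pin [678. -21.  68.] [107. -15.]
scene strapend [572. 102.  56.] [ 31. 128.]
scene glue [ 591. -248.  150.] [ -28. -217.]
scene jar [556. 221.  75.] [ 41. 248.]
scene shade [ 685. -247.  125.] [  65. -237.]
```

View pics/crop1.png

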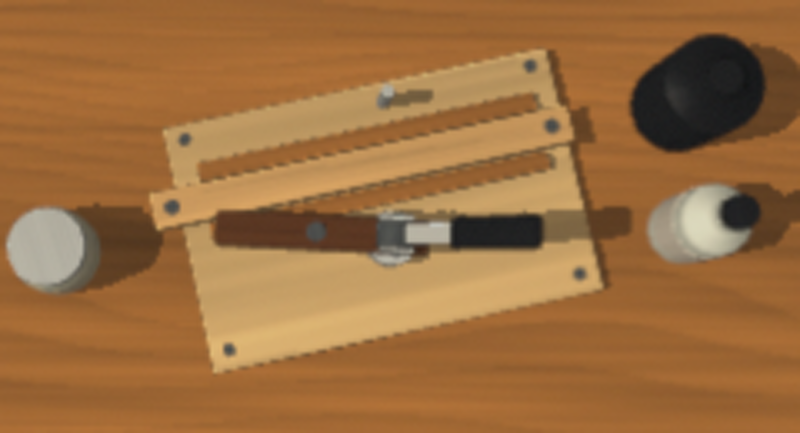

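Fit: pivot at world (570,-28), jig yaw 12.7°, strap at about 0.25 rad. The crop agrees: strap end (215,230), pin (388,95), lever end (543,232). I'll turn the tool to yaw 90°, lift, close the fingers and travel.

```bash
python3 -m jog '[[[0,0,-0.01],[0,0,-10.7]],[[0,0,-0.01],[0,0,-10.7]],[[0,0,-0.01],[0,0,-10.7]],[[0,0,-0.01],[0,0,-10.7]],[[0,0,-0.01],[0,0,-10.7]],[[0,0,-0.01],[0,0,-10.7]],[[0,0,0],[0,0,0]]]' 255 40
python3 -m jog '[[[0.034,0.019,0],[0,0,0]],[[0.034,0.019,0],[0,0,0]],[[0.034,0.019,0],[0,0,0]],[[0.034,0.019,0],[0,0,0]],[[0.034,0.019,0],[0,0,0]],[[0.034,0.019,0],[0,0,0]],[[0.034,0.019,0],[0,0,0]],[[0.034,0.019,0],[0,0,0]]]'
python3 -m jog '[[[0.034,0.019,0],[0,0,0]],[[0.034,0.019,0],[0,0,0]],[[0.034,0.019,0],[0,0,0]],[[0.034,0.019,0],[0,0,0]],[[0.034,0.019,0],[0,0,0]],[[0.034,0.019,0],[0,0,0]],[[0.034,0.019,0],[0,0,0]],[[0,0,0],[0,0,0]]]'
```

```text
time_s: 0.98
ee_pos: [228.8, -472.7, 266.3]
eef_rot: [[0.001, 1.0, 0.0], [1.0, -0.001, -0.001], [-0.001, 0.0, -1.0]]
force: [1.5, 0.3, 0.5]
width: 0.003
finger_force: 0.0
time_s: 1.98
ee_pos: [380.9, -199.2, 265.5]
eef_rot: [[0.005, 1.0, -0.0], [1.0, -0.005, 0.0], [0.0, -0.0, -1.0]]
force: [0.3, -0.0, -0.2]
width: 0.004
finger_force: 0.0
time_s: 2.98
ee_pos: [513.9, 39.4, 265.0]
eef_rot: [[0.002, 1.0, -0.001], [1.0, -0.002, 0.0], [0.0, -0.001, -1.0]]
force: [-0.5, -0.6, -0.4]
width: 0.001
finger_force: 0.0
```

```bash
python3 -m jog '[[[0.034,0.009,0],[0,0,0]],[[0,0,0.036],[0,0,0]],[[0,0,0.036],[0,0,0]],[[0,0,0.036],[0,0,0]],[[0,0,0.036],[0,0,0]],[[0,0,0.036],[0,0,0]],[[0,0,0.036],[0,0,0]],[[0,0,0],[0,0,0]]]'
python3 - <<'E'
from rig import manip
import cv2
f=manip.grab_frame("top")["frame"][140:270,180:420,::-1]
g=manip.grab_frame("scene")["frame"][130:270,150:370,::-1]
import numpy as np
cv2.imwrite("pics/c2.png",np.hstack([cv2.resize(f,(440,280)),cv2.resize(g,(360,280))]))
E
```

```text
time_s: 3.98
ee_pos: [520.3, 71.0, 48.2]
eef_rot: [[0.003, 1.0, -0.005], [1.0, -0.003, -0.0], [-0.0, -0.005, -1.0]]
force: [-0.4, -0.7, 0.1]
width: 0.002
finger_force: 0.0
```

View pics/c2.png

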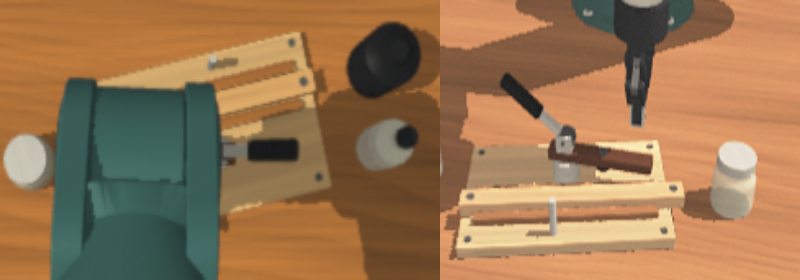

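The fingertips are behind the strap, on the side away from the batten, with clear space all round. Next I'll make contact and start the arc.

```bash
python3 -m jog '[[[0,0.012,0],[0,0,0]],[[0,0.012,0],[0,0,0]],[[0.002,0.0095,0],[0,0,5.35]],[[0.002,0.0095,0],[0,0,5.35]],[[0.002,0.0095,0],[0,0,5.35]],[[0.002,0.0095,0],[0,0,5.35]],[[0.002,0.0095,0],[0,0,5.35]],[[0.002,0.0095,0],[0,0,5.35]]]'
```

```text
time_s: 5.08
ee_pos: [605.4, 70.1, 50.5]
eef_rot: [[0.534, 0.846, 0.001], [0.846, -0.534, 0.0], [0.001, 0.001, -1.0]]
force: [0.2, 0.9, -0.8]
width: 0.003
finger_force: 0.0
```

```bash
python3 -m jog '[[[0.002,0.0095,0.002],[0,0,5.35]],[[0.002,0.0095,0],[0,0,5.35]],[[0.002,0.0095,0],[0,0,5.35]],[[0,0,0],[0,0,0]]]'
python3 - <<'E'
from rig import manip
import cv2
import numpy as np
f=manip.grab_frame("top")["frame"][140:270,180:420,::-1]
g=manip.grab_frame("scene")["frame"][130:270,150:370,::-1]
cv2.imwrite("pics/c3.png",np.hstack([cv2.resize(f,(330,210)),cv2.resize(g,(470,300))[:210] if 0 else cv2.resize(g,(330,210))]))
E
```

```text
time_s: 5.58
ee_pos: [631.4, 57.4, 48.3]
eef_rot: [[0.745, 0.668, 0.001], [0.668, -0.745, -0.0], [0.001, 0.001, -1.0]]
force: [0.6, 0.8, -0.0]
width: 0.001
finger_force: 0.0
```

View pics/c3.png

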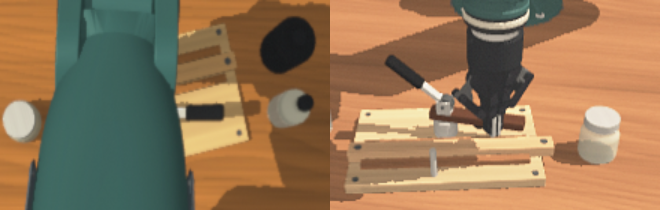

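```bash
python3 - <<'E'
from rig import manip
from h import *
s=manip.sense();print(s["ee_pos"],s["force"],proj("scene",s["ee_pos"]))
print(proj("scene",[[570,-28,48],[574,101,56],[570,-28,64]]))
g=manip.grab_frame("scene")["frame"][165:265,190:350,::-1]
cv2.imwrite("pics/c4.png",cv2.resize(g,(800,500),interpolation=cv2.INTER_CUBIC))
E
```

```text
[630.41039707  57.74354816  48.1991006 ] [ 0.74681921 -0.36249756 -0.16899554] [[257.70516256 227.51826415]]
[[226.98524373 208.03060556]
 [279.20179177 212.06632226]
 [226.78409032 202.76490388]]
```

View pics/c4.png

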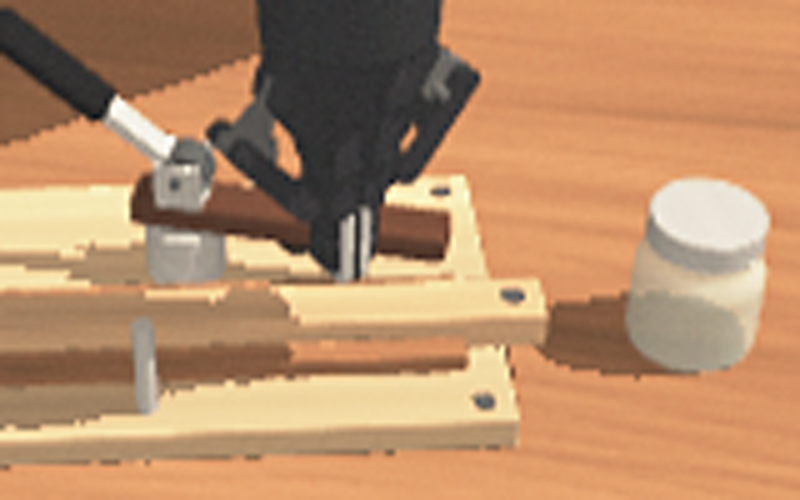

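```bash
python3 - <<'E'
from rig import manip
from h import *
print(proj("scene",[[228.7,-472.3,206],[520.3,71,48.2],[520.3,71,66]]), "seen (110,77) and (271,192.5)")
s=manip.sense();print({k:s[k] for k in("time_s","joint_pos","width","ee_pos")})
E
```

```text
[[113.14296816  89.81199331]
 [269.4530795  200.55559616]
 [269.72008779 194.79575145]] seen (110,77) and (271,192.5)
{'time_s': 5.725, 'joint_pos': array([-2.13673385e+00,  3.01891004e+01, -3.69768687e+00,  5.61072855e+01,
        2.89614009e-03,  1.35877214e+02]), 'width': 0.002571950714616497, 'ee_pos': array([630.2197501 ,  57.75850136,  48.19198001])}
```

The tool readback disagrees with the picture. The tip shows at crop (350,280), about 18 mm higher than reported, so the fingers passed over the strap, which hasn't moved. I'll lift, go back, and come in about 14 mm lower.

```bash
python3 -m jog '[[[0,0,-0.03],[0,0,0]],[[0,0,0],[0,0,-9.6]],[[0,0,0],[0,0,-9.6]],[[0,0,0],[0,0,-9.6]],[[0,0,0],[0,0,-9.6]],[[0,0,0],[0,0,-9.7]],[[0,0,0],[0,0,0]]]'
python3 -m jog '[[[0.005,-0.036,0],[0,0,0]],[[0.005,-0.036,0],[0,0,0]],[[0.005,-0.036,0],[0,0,0]],[[0,0,0.02],[0,0,0]],[[0,0,0.02],[0,0,0]],[[0,0,0],[0,0,0]]]'
python3 - <<'E'
from rig import manip
from h import *
s=manip.sense();print(s["ee_pos"],s["force"],proj("scene",s["ee_pos"]))
g=manip.grab_frame("scene")["frame"][165:265,190:350,::-1]
cv2.imwrite("pics/c5.png",cv2.resize(g,(800,500),interpolation=cv2.INTER_CUBIC))
E
```

```text
time_s: 6.6
ee_pos: [630.0, 57.8, 78.2]
eef_rot: [[0.0, 1.0, 0.0], [1.0, -0.0, -0.0], [-0.0, 0.0, -1.0]]
force: [-0.2, -0.1, 0.3]
width: 0.003
finger_force: 0.0
time_s: 7.35
ee_pos: [521.2, 72.8, 37.4]
eef_rot: [[0.003, 1.0, -0.002], [1.0, -0.003, 0.0], [0.0, -0.002, -1.0]]
force: [-0.0, 0.9, 0.8]
width: 0.001
finger_force: 0.0
[521.21339872  72.76695926  37.37335961] [-0.0321789   0.89352838  0.77593331] [[269.9344912  204.27618833]]
```

View pics/c5.png

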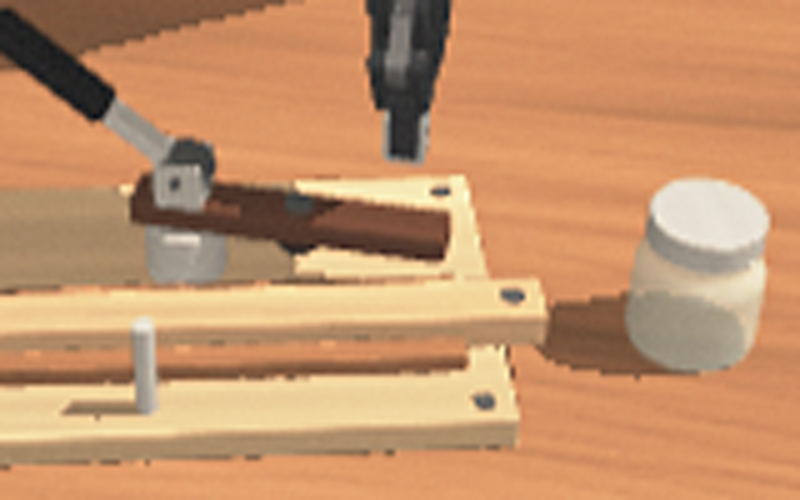

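```bash
python3 -m jog '[[[0,0,0.015],[0,0,0]],[[0,0,0.008],[0,0,0]],[[0,0,0.003],[0,0,0]],[[0,0,0],[0,0,0]]]'
python3 -m jog '[[[0,0,0.003],[0,0,0]],[[0,0,0],[0,0,0]]]'
python3 -m jog '[[[0,0,0.003],[0,0,0]],[[0,0,0],[0,0,0]]]'
```

```text
time_s: 7.9
ee_pos: [522.3, 72.6, 12.3]
eef_rot: [[0.001, 1.0, 0.0], [1.0, -0.001, -0.0], [-0.0, 0.0, -1.0]]
force: [0.7, -0.2, -0.2]
width: 0.0
finger_force: 0.0
time_s: 8.15
ee_pos: [522.1, 72.7, 9.1]
eef_rot: [[0.0, 1.0, -0.0], [1.0, -0.0, 0.0], [0.0, -0.0, -1.0]]
force: [-0.4, 0.2, -0.4]
width: 0.002
finger_force: 0.0
time_s: 8.4
ee_pos: [522.0, 72.7, 5.9]
eef_rot: [[0.0, 1.0, -0.0], [1.0, -0.0, 0.0], [0.0, -0.0, -1.0]]
force: [-0.2, -0.6, 0.3]
width: 0.0
finger_force: 0.0
```

```bash
for i in 1 2; do :; done; python3 -m jog '[[[0,0,0.003],[0,0,0]],[[0,0,0],[0,0,0]]]' | grep -E 'ee_pos|force'
python3 -m jog '[[[0,0,0.003],[0,0,0]],[[0,0,0],[0,0,0]]]' | grep -E 'ee_pos|force'
```

```text
ee_pos: [522.0, 72.7, 2.9]
force: [0.3, 0.6, -0.8]
finger_force: 0.0
ee_pos: [522.0, 72.7, -0.1]
force: [-0.1, -0.7, 0.6]
finger_force: 0.0
```

The fingers are still clear of the board at a reported -0.1 mm, so the readback is more than 18 mm low. I'll push at a reported z of 32.

```bash
python3 -m jog '[[[0,0,-0.032],[0,0,0]],[[0,0.01,0],[0,0,0]],[[0,0.01,0],[0,0,0]],[[0.002,0.0095,0],[0,0,5.35]],[[0.002,0.0095,0],[0,0,5.35]],[[0.002,0.0095,0],[0,0,5.35]],[[0,0,0],[0,0,0]]]'
```

```text
time_s: 9.78
ee_pos: [571.3, 76.0, 31.2]
eef_rot: [[0.276, 0.961, -0.001], [0.961, -0.276, 0.0], [-0.0, -0.001, -1.0]]
force: [-0.8, -0.2, 0.9]
width: 0.002
finger_force: 0.0
```

```bash
python3 - <<'E'
from rig import manip
from h import *
s=manip.sense();print(s["ee_pos"],s["force"],s["wrist_torque"],proj("scene",s["ee_pos"]))
g=manip.grab_frame("scene")["frame"][165:265,190:350,::-1]
w=manip.grab_frame("wrist")["frame"][:,:,::-1]
cv2.imwrite("pics/c6.png",np.hstack([cv2.resize(g,(480,300),interpolation=cv2.INTER_CUBIC),cv2.resize(w,(320,300))]))
E
```

```text
[571.28704297  75.9849002   31.17484037] [-0.83795692 -0.1943331   0.91481345] [ 0.0256782  -0.01244645 -0.01463617] [[268.60835921 218.35786999]]
```

View pics/c6.png

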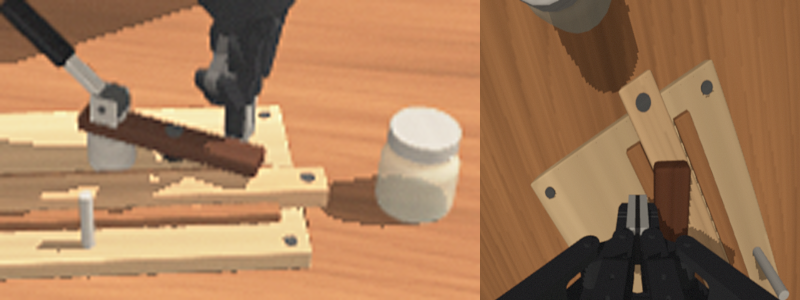

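Now the strap turns: its end has moved to crop (265,158), the finger is beside it, and the lever is still up. I'll continue the arc.

```bash
python3 -m jog '[[[0.002,0.0095,0],[0,0,5.35]],[[0.002,0.0095,0],[0,0,5.35]],[[0.002,0.0095,0],[0,0,5.35]],[[0.002,0.0095,0],[0,0,5.35]],[[0.002,0.0095,0],[0,0,5.35]],[[0.002,0.0095,0],[0,0,5.35]],[[0,0,0],[0,0,0]]]'
python3 - <<'E'
from rig import manip
from h import *
s=manip.sense();print(s["ee_pos"],s["force"],s["joint_pos"][5])
g=manip.grab_frame("scene")["frame"][165:265,190:350,::-1]
w=manip.grab_frame("wrist")["frame"][:,:,::-1]
cv2.imwrite("pics/c7.png",np.hstack([cv2.resize(g,(480,300),interpolation=cv2.INTER_CUBIC),cv2.resize(w,(320,300))]))
E
```

```text
time_s: 10.75
ee_pos: [626.2, 58.3, 32.1]
eef_rot: [[0.745, 0.668, 0.001], [0.668, -0.745, -0.0], [0.0, 0.001, -1.0]]
force: [1.8, 0.1, 3.6]
width: -0.001
finger_force: 1.8
[626.24416186  58.29065194  32.14157636] [1.77724267 0.10440086 3.64827106] 136.0287171410478
```

View pics/c7.png

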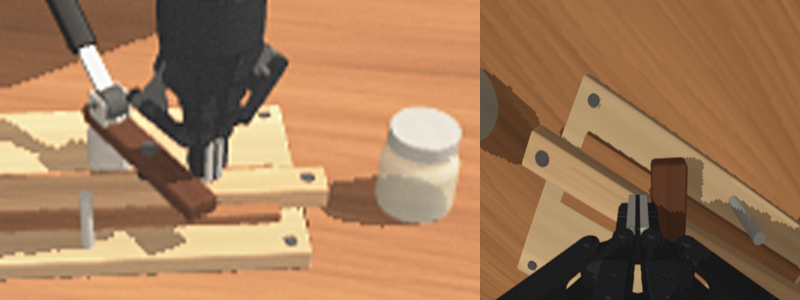

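The strap is about 30° short of the pin. Its end is at scene crop (205,205), and the wrist view shows it parallel to the finger line. The lever is up. Continuing, slightly higher.

```bash
python3 -m jog '[[[0.002,0.0095,-0.002],[0,0,5.35]],[[0.002,0.0095,0],[0,0,5.35]],[[0.002,0.0095,0],[0,0,5.35]],[[0.002,0.0095,0],[0,0,5.35]],[[0.001,0.008,0],[0,0,4]],[[0,0,0],[0,0,0]]]'
python3 -m jog '[[[0,0.003,0],[0,0,0]],[[0,0,0],[0,0,0]]]'
python3 - <<'E'
from rig import manip
from h import *
s=manip.sense();print(s["force"],s["joint_pos"][5])
for n in("scene","wrist"):cv2.imwrite(f"pics/raw_{n}8.png",manip.grab_frame(n)["frame"][:,:,::-1])
E
```

```text
time_s: 11.6
ee_pos: [657.0, 24.3, 33.7]
eef_rot: [[0.959, 0.284, -0.001], [0.284, -0.959, 0.0], [-0.0, -0.0, -1.0]]
force: [-0.3, 0.6, -0.1]
width: -0.0
finger_force: 0.0
time_s: 11.85
ee_pos: [657.8, 21.8, 34.0]
eef_rot: [[0.959, 0.284, -0.0], [0.284, -0.959, 0.0], [-0.0, -0.0, -1.0]]
force: [0.2, 2.6, -1.3]
width: 0.002
finger_force: 1.3
[ 0.15875825  2.63484481 -1.3084347 ] 158.29661858398956
```

```bash
for i in 1; do python3 -m jog '[[[0,0.003,0],[0,0,0]],[[0,0.003,0],[0,0,0]],[[0,0,0],[0,0,0]]]' | grep -E 'ee_pos|force'; done; python3 -m jog '[[[0,0.003,0],[0,0,0]],[[0,0,0],[0,0,0]]]'| grep -E 'ee_pos|force'
```

```text
ee_pos: [660.0, 15.5, 34.2]
force: [0.7, 1.8, -0.7]
finger_force: 1.1
ee_pos: [660.8, 12.8, 34.2]
force: [2.2, 3.1, 0.2]
finger_force: 1.3
```

```bash
python3 -m jog '[[[0,0.003,0],[0,0,0]],[[0,0,0],[0,0,0]]]'| grep -E 'ee_pos|force'
```

```text
ee_pos: [661.2, 11.5, 34.1]
force: [-0.3, 12.4, 0.4]
finger_force: 6.2
```

The force jumped to 12 N, so the strap is against the stop pin. I'll hold briefly, check the strap angle from pixels, then back off and lift.

```bash
python3 -m jog '[[[0,0.001,0],[0,0,0]],[[0,0,0],[0,0,0]],[[0,0,0],[0,0,0]]]'| grep -E 'time|ee_pos|force'
python3 -m jog '[[[0,-0.02,0],[0,0,0]],[[0,0,-0.03],[0,0,0]],[[0,0,-0.03],[0,0,0]],[[0,0,-0.03],[0,0,0]],[[0,0,-0.03],[0,0,0]],[[0,0,-0.03],[0,0,0]],[[0,0,-0.01],[0,0,0]],[[0,0,0],[0,0,0]]]'
python3 - <<'E'
from rig import manip
from h import *
s=manip.sense();p=np.array(s["ee_pos"]);R=np.array(s["eef_rot"])
print("to lever, tool axes",R.T@(np.array([492,-45.6,p[2]])-p))
g=manip.grab_frame("scene")["frame"];w=manip.grab_frame("wrist")["frame"]
a=np.radians(12.7);e=np.array([570,-28])
for th in(1.571,1.45,1.3):
    b=np.pi/2-th+a;print(th,proj("scene",[[570+130*np.cos(b),-28+130*np.sin(b),56]]))
im=np.hstack([cv2.resize(g[165:265,190:350,::-1],(480,300),interpolation=cv2.INTER_CUBIC),cv2.resize(w[:,:,::-1],(320,300))])
cv2.imwrite("pics/c9.png",im)
E
```

```text
time_s: 13.2
ee_pos: [661.3, 11.3, 34.1]
force: [-0.3, 17.5, 1.3]
finger_force: 8.5
time_s: 14.2
ee_pos: [656.1, 28.3, 193.9]
eef_rot: [[0.959, 0.283, 0.0], [0.283, -0.959, -0.001], [0.0, 0.001, -1.0]]
force: [-0.6, -0.0, -1.1]
width: -0.0
finger_force: 0.0
to lever, tool axes [-1.78292562e+02  2.45222350e+01  1.06027304e-03]
1.571 [[226.70922201 241.38517967]]
1.45 [[234.03101175 240.8565676 ]]
1.3 [[242.86161909 239.39157526]]
```

View pics/c9.png

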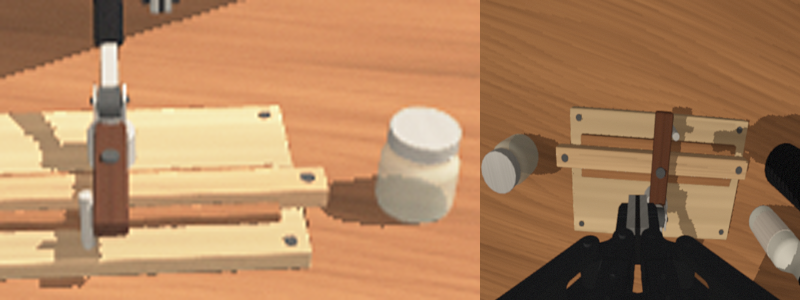

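The strap lies square across at the pin, end at scene crop (112,235), and the lever is still up. Now over the lever handle, then press down.

```bash
python3 -m jog '[[[-0.03,0.0041,0],[0,0,0]],[[-0.03,0.0041,0],[0,0,0]],[[-0.03,0.0041,0],[0,0,0]],[[-0.03,0.0041,0],[0,0,0]],[[-0.03,0.0041,0],[0,0,0]],[[-0.028,0.004,0],[0,0,0]],[[0,0,0],[0,0,0]]]'| grep -E 'time|ee_pos|force'
python3 -m jog '[[[0,0,0.012],[0,0,0]],[[0,0,0.012],[0,0,0]],[[0,0,0.012],[0,0,0]],[[0,0,0.012],[0,0,0]],[[0,0,0.012],[0,0,0]],[[0,0,0.012],[0,0,0]],[[0,0,0],[0,0,0]]]'| grep -E 'time|ee_pos|force'
```

```text
time_s: 15.18
ee_pos: [490.6, -45.9, 193.4]
force: [0.8, 1.0, -0.4]
finger_force: 0.0
time_s: 16.05
ee_pos: [492.0, -45.4, 121.3]
force: [-0.4, -0.0, 0.6]
finger_force: 0.0
```

```bash
python3 -m jog '[[[0,0,0.01],[0,0,0]],[[0,0,0.01],[0,0,0]],[[0,0,0.01],[0,0,0]],[[0,0,0.01],[0,0,0]]]'| grep -E 'time|ee_pos|force'
python3 -m jog '[[[0,0,0.006],[0,0,0]],[[0,0,0.003],[0,0,0]],[[0,0,0],[0,0,0]]]'| grep -E 'time|ee_pos|force'
python3 -m jog '[[[0,0,0.003],[0,0,0]],[[0,0,0],[0,0,0]]]'| grep -E 'time|ee_pos|force'
python3 - <<'E'
from rig import manip
import cv2,numpy as np
g=manip.grab_frame("scene")["frame"][165:265,190:350,::-1]
cv2.imwrite("pics/c10.png",g)
E
```

```text
time_s: 16.55
ee_pos: [492.1, -45.5, 81.4]
force: [-1.3, 0.3, 4.1]
finger_force: 1.9
time_s: 16.92
ee_pos: [492.3, -45.5, 72.9]
force: [0.1, -0.6, 0.0]
finger_force: 0.0
time_s: 17.18
ee_pos: [492.3, -45.6, 70.0]
force: [-0.3, -0.3, 0.9]
finger_force: 0.3
```

Contact is confirmed at 4 N upward while moving. I'll keep pressing in small steps until the force jumps.

```bash
python3 -m jog '[[[0,0,0.003],[0,0,0]],[[0,0,0],[0,0,0]]]'| grep -E 'time|ee_pos|force'
python3 -m jog '[[[0,0,0.002],[0,0,0]],[[0,0,0],[0,0,0]]]'| grep -E 'time|ee_pos|force'
```

```text
time_s: 17.48
ee_pos: [492.2, -45.6, 66.9]
force: [-0.3, -0.4, 1.2]
finger_force: 0.4
time_s: 17.73
ee_pos: [492.2, -45.5, 64.9]
force: [-0.9, 0.1, 1.4]
finger_force: 0.6
```

```bash
python3 -m jog '[[[0,0,0.002],[0,0,0]],[[0,0,0],[0,0,0]]]'| grep -E 'time|ee_pos|force'
```

```text
time_s: 17.98
ee_pos: [492.2, -45.5, 62.9]
force: [-0.6, -0.3, 1.4]
finger_force: 0.6
```

```bash
python3 -m jog '[[[0,0,0.002],[0,0,0]],[[0,0,0],[0,0,0]]]'| grep -E 'time|ee_pos|force'
python3 -m jog '[[[0,0,0.002],[0,0,0]],[[0,0,0],[0,0,0]]]'| grep -E 'time|ee_pos|force'
```

```text
time_s: 18.23
ee_pos: [492.2, -45.5, 60.9]
force: [0.5, -0.2, 1.1]
finger_force: 0.4
time_s: 18.48
ee_pos: [492.3, -45.5, 58.9]
force: [-0.1, 0.0, 1.3]
finger_force: 0.0
```

```bash
python3 -m jog '[[[0,0,0.001],[0,0,0]],[[0,0,0],[0,0,0]]]'| grep -E 'time|ee_pos|force'
```

```text
time_s: 18.73
ee_pos: [492.5, -45.5, 58.5]
force: [-3.8, 0.4, 11.0]
finger_force: 5.4
```

The force jumped to 11 N at the end of travel. I'll press a little more, hold, retreat and check.

```bash
python3 -m jog '[[[0,0,0.0015],[0,0,0]],[[0,0,0],[0,0,0]],[[0,0,0],[0,0,0]]]'| grep -E 'time|ee_pos|force'
python3 -m jog '[[[0,0,-0.02],[0,0,0]],[[0,0,-0.03],[0,0,0]],[[0,0,-0.03],[0,0,0]],[[-0.04,0,-0.03],[0,0,0]],[[-0.04,0,0],[0,0,0]],[[0,0,0],[0,0,0]]]'| grep -E 'time|ee_pos|force'
python3 - <<'E'
from rig import manip
from h import *
g=manip.grab_frame("scene")["frame"]
a=np.radians(12.7);u=np.array([-np.cos(a),-np.sin(a)])
# dark-handle pixels where the level / slightly raised handle end would be
for v in(0.873,0.78,0.6):
    e=0.873-v;p=lambda r:[570+u[0]*r*np.cos(e),-28+u[1]*r*np.cos(e),78+r*np.sin(e)]
    q=proj("scene",[p(115),p(45)]);print(v,q.round(1).tolist())
print("lever col dark rows:",[(r,g[r,217:224].mean(1).astype(int).mean(0) if 0 else int(g[r,216:226].mean(1).min())) for r in range(135,205,2)])
old=cv2.resize(d["scene"]["frame"][140:260,50:360,::-1],(400,155));new=cv2.resize(g[140:260,50:360,::-1],(400,155))
r0=d["scene"]["frame"].astype(int)
for n,(x0,x1,y0,y1) in dict(shade=(95,145,190,255),glue=(122,155,160,225),jar=(310,350,195,245)).items():
    print(n,np.abs(r0-g.astype(int))[y0:y1,x0:x1].mean().round(2))
E
```

```text
time_s: 19.1
ee_pos: [492.5, -45.6, 57.9]
force: [-9.8, 1.2, 29.6]
finger_force: 14.8
time_s: 19.85
ee_pos: [414.1, -68.4, 167.0]
force: [1.0, -0.1, 0.5]
finger_force: 0.0
0.873 [[226.8, 173.3], [226.7, 187.8]]
0.78 [[226.6, 170.0], [226.6, 186.4]]
0.6 [[226.4, 164.0], [226.5, 184.1]]
lever col dark rows: [(135, 92), (137, 93), (139, 95), (141, 94), (143, 98), (145, 97), (147, 99), (149, 96), (151, 94), (153, 91), (155, 93), (157, 93), (159, 96), (161, 95), (163, 90), (165, 150), (167, 145), (169, 139), (171, 141), (173, 41), (175, 38), (177, 40), (179, 38), (181, 40), (183, 40), (185, 34), (187, 32), (189, 116), (191, 139), (193, 132), (195, 104), (197, 102), (199, 88), (201, 77), (203, 60)]
shade 8.19
glue 13.63
jar 5.11
```

The handle end shows at rows 172–173, and fully down predicts 173. The hand is clear, so I'm handing in.

```bash
python3 -c "
from rig import manip
print(manip.job_done())"
```

```text
the job is handed in; nothing more can be done
None
```

I handed the job in at about 20 s: the strap was swung against the stop pin, then the lever pushed to its hard stop (30 N) with the hand withdrawn clear; I had no direct check of the foot's pressure, the batten or the bystanders, and the hand-in returned no verdict.

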